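# Turn the row of bottles round into the other rack

## Task

A colleague will work from the far side of the trolley, so move the four bottles from the full rack into the empty rack in reverse order: the bottle now nearest the robot goes to the far end of the other rack, the next one in front of it, and so on. Each bottle must stand upright in its own pocket, down on the pocket's floor; do not tip any bottle over on the way, and leave the white specimen cup where it stands.

Things in the scene. Friction and masses are not known exactly. Their poses are not given: they have to be found in the camera images.
- slim_bottle: Bottle, slim white with a grey-blue label, 43 mm diameter, 146 mm tall, round white screw cap 29 mm diameter over the top 24 mm. Loose, 0.13 to 0.32 kg, starts standing in one of the four pockets of the full rack. Origin at the centre of its underside, z up its axis.
- iodine_bottle: Bottle, shortest: brown with a dark green label, 43 mm diameter, 118 mm tall, round white screw cap 33 mm diameter over the top 26 mm. Loose, 0.13 to 0.32 kg, starts standing in one of the four pockets of the full rack. Origin at the centre of its underside, z up its axis.
- rinse_bottle: Bottle, widest: white with a pink label, 51 mm diameter, 142 mm tall, round white screw cap 31 mm diameter over the top 28 mm. Loose, 0.13 to 0.32 kg, starts standing in one of the four pockets of the full rack. Origin at the centre of its underside, z up its axis.
- plain_bottle: Bottle, tallest: plain white without label, 48 mm diameter, 150 mm tall, round white screw cap 32 mm diameter over the top 26 mm. Loose, 0.13 to 0.32 kg, starts standing in one of the four pockets of the full rack. Origin at the centre of its underside, z up its axis.
- slim_pad: Dark rubber pad, 64 x 64 x 3 mm, fixed on the floor of the full rack's pocket where the slim bottle stands at the start; it never moves. Origin: centre of its underside, 6 mm above the trolley top; the bottle stands on its top. x: along the row, away from the robot, y: to the left, z up. Neighbouring pads are 76 mm apart. The full rack is fixed and built like the empty one.
- iodine_pad: Dark rubber pad, 64 x 64 x 3 mm, fixed on the floor of the full rack's pocket where the iodine bottle stands at the start; it never moves. Origin: centre of its underside, 6 mm above the trolley top; the bottle stands on its top. x: along the row, away from the robot, y: to the left, z up. Neighbouring pads are 76 mm apart. The full rack is fixed and built like the empty one.
- rinse_pad: Dark rubber pad, 64 x 64 x 3 mm, fixed on the floor of the full rack's pocket where the rinse bottle stands at the start; it never moves. Origin: centre of its underside, 6 mm above the trolley top; the bottle stands on its top. x: along the row, away from the robot, y: to the left, z up. Neighbouring pads are 76 mm apart. The full rack is fixed and built like the empty one.
- plain_pad: Dark rubber pad, 64 x 64 x 3 mm, fixed on the floor of the full rack's pocket where the plain bottle stands at the start; it never moves. Origin: centre of its underside, 6 mm above the trolley top; the bottle stands on its top. x: along the row, away from the robot, y: to the left, z up. Neighbouring pads are 76 mm apart. The full rack is fixed and built like the empty one.
- empty_rack: Empty rack, fixed: aluminium tray 312 mm long (x, away from the robot), 80 wide (y, left), walls 34 high, 6 thick, end grips 17 more. Origin: centre of its underside on the trolley top. 4 pockets 68 x 68 mm, centres at x = -0.114, -0.038, +0.038, +0.114 m, dividers 32 high, 8 thick; rubber pads' tops at z = 9 mm. To the left or right of the full rack; each turned up to 8 degrees.
- specimen_cup: Bystander: white lidded specimen cup, 62 mm diameter, 64 mm tall, loose, standing at the front between the racks. Origin at the centre of its underside. Leave alone. (Behind it, also between the racks, stand fixed small bottles up to 0.16 m high.)

How it is judged:
By the outcome, as a careful person would: the job done as asked, in the order asked, and still so for the second after the job is handed in, with the robot touching nothing.
It also fails if it takes over 120 s, if anything falls off the work surface, if the arm or the gripper's body presses on something with over 40 N, if the wrist force passes 120 N, or if a joint passes its speed limit or range.

## Robot

A 6-joint arm with a two-finger parallel gripper is mounted at the origin on a cart in front of the work surface, level with it; the furniture and walls round the work are solid. World frame = base frame: x ahead of the robot, y to its left, z up, the work surface at z = 0. Lengths are in m, angles in rad, forces in N, time in s.
With the tool pointing down it reaches from about 0.3 to 0.775 m from the base axis. Payload 14.6 kg.
Tool frame: the origin (TCP) lies between the finger pads; the fingertips stand 17 mm ahead of it and the grasp point (between the pads) lies 2 mm behind it; z points along the fingers, y is the line along which they close (so a half turn about z gives the same grasp; the last joint's range is limited). The gripper opens to 94 mm and grips with 3 to 60 N. Pads are 16 mm wide; open, the fingers measure 119 mm over their backs; the gripper's body (75 mm by 177 mm) begins 78 mm behind the grasp point.
Start: joints at [-1.23, 0.3, 1.521, -0, 1.321, -0.067], TCP at [0.218, -0.505, 0.222] pointing down, gripper open.
Joint ranges: [-3.03, 3.03], [-0.79, 2.21], [0.23, 2.52], [-1.04, 4.18], [0, 3.07], [-2.55, 2.55]. Speed limits (rad/s): [2.22, 2.22, 2.57, 3.14, 3.14, 3.14].

## Interface

Orientations are given as a 3x3 rotation matrix whose columns are the frame's x, y, z axes.
In Python, from workcell import monitor, vision, order, spotter gives the robot as it stands.
- The arm moves only by the tool play_rows, never from a script. Its argument "rows" is a list of rows, each a list of 7 numbers: the turn, a rotation vector about the world's x, y, z as a fraction of full scale, then the shift along the world's x, y, z as a fraction of full scale, then the closure, from 0 (fully open) to 1 (shut). In form: [[rx, ry, rz, x, y, z, grip], ...]. A call has 1 to 5 rows; each row is the pose to reach, as a shift and turn from the pose commanded when the call began; what a row does not reach only later rows make up. Full scale, the value 1, is 0.8 m for a shift and 45 degrees for a turn. A row lasts 1/8 s, in which the tool goes at most 62.5 mm and 10.7 degrees, less where a joint would pass 70% of its speed; a pose out of reach is approached as far as the arm can. A call with a number of a shift or a turn outside -1 to 1 is refused whole. A call with a gripper value outside its range is refused whole. The fingers move at their own pace and stop on an object; the grip force is fixed at half the most. Time passes only in rows, so rows that repeat a pose let the fingers close. It gives the time, the measured TCP pose, the force, the opening and the grip force at its end, in the units of the state.
- monitor.sense(): the state, without advancing time (a new reading comes with each control period).
- vision.get_image(name): name is "scene" or "top"; returns a dict with "frame" (400x640x3 uint8, red, green, blue), "fx", "fy", "cx", "cy" (pixels), "pose" (4x4, takes a point from camera to world coordinates). Camera axes: x right, y down, z forward; pixel columns grow to the right and rows downward; lengths in m; the calibration is good to about 2 mm. A picture is of the moment at which its call begins. There is no depth.
- order.hand_in(): hands the job in; it is judged then, once.
Trained networks look in a picture, given as the dict that the camera call returned (one of the last four; its "shot" number tells which), for a name from the list of things; names that differ only in an ending like _2 or _b are one class to them, and where a whole thing is asked for, a point or a joint stands for the part that bears it (a point fixed in the world has none). Each returns a list of dicts, best first, with "confidence" (0 to 1); they miss things now and then, are a little off and sometimes report something else, mostly with a low value. They report only what shows in the picture. A call takes as long as a camera call.
- spotter.silhouettes(thing, picture): "region" (400x640 bool, what is visible of it) and "extent" ([left, top, right, bottom] as shares, 0 to 1, of the picture: columns of its width, rows of its height, round what is visible of it).
- spotter.tip_of(thing, picture): "location" ([column, row] as shares, 0 to 1, of the picture: columns of its width, rows of its height: a listed point, or the origin of a listed thing).
The state is a dict: "t": time; "q": joint angles; "joint_velocities": joint speeds; "joint_efforts": joint torques, N m; "ee_pos": TCP position; "eef_rot": TCP orientation; "force": force on the tool from outside, world axes, zero at the start; "moment": the same for the moment, N m; "gripper_width": finger opening in m; "grasp_force": force on a finger pad.
Only numpy, scipy, OpenCV 4.12 (cv2) and the standard library are available. Lean on these libraries where they do the work, as an engineer would, in place of code of your own. Each camera call takes 0.05 s, during which the arm holds its last target. There are 200 camera calls.

## Working session

There is one attempt and no reset: what is moved stays moved. The work goes in short steps, Python scripts to look and compute and a tool call to move; the robot and the scene stay as the last step left them, time stands still between calls to the robot, and variables do not carry over. Pictures are saved under pics/ and viewed, at most 14 in all, crops included, and the job is handed in when it is done.

Besides the shell and the picture viewer there is one more tool, called after "Call:" by a JSON object that holds its "op" and its "data", one argument or row to a line. play_rows: Moves the arm, as the interface text tells. Its arguments: {"type":"object","properties":{"rows":{"type":"array"}},"required":["rows"]}

```bash
mkdir -p pics; ls; python3 - <<'E'
from workcell import monitor, vision, spotter
import cv2
s=monitor.sense(); print({k:(v if not hasattr(v,'round') else v) for k,v in s.items()})
for n in("scene","top"):
    p=vision.get_image(n); cv2.imwrite(f"pics/{n}0.png",p["frame"][:,:,::-1])
    print(n,p["fx"],p["fy"],p["cx"],p["cy"]); print(p["pose"])
    for t in "slim_bottle iodine_bottle rinse_bottle plain_bottle slim_pad iodine_pad rinse_pad plain_pad empty_rack specimen_cup".split():
        r=spotter.tip_of(t,p); print(t,[(round(d["location"][0]*640,1),round(d["location"][1]*400,1),round(d["confidence"],2)) for d in r[:3]])
E
```

```text
pics
{'t': 0.0, 'q': array([-1.22962367e+00,  3.00492956e-01,  1.52155649e+00, -1.38229408e-05,
        1.32070048e+00, -6.66411514e-02]), 'joint_velocities': array([ 0.00103826, -0.00078074,  0.00158269,  0.00150715, -0.00200129,
        0.00010117]), 'joint_efforts': array([-9.79356191e-04, -5.31814027e+01, -3.52740026e+01,  7.07681291e-02,
        2.44451640e-02, -1.17370096e-04]), 'ee_pos': array([ 0.21802682, -0.5046851 ,  0.22188473]), 'eef_rot': array([[ 9.17988719e-01,  3.96606293e-01, -3.99837768e-04],
       [ 3.96606489e-01, -9.17988079e-01,  1.08609585e-03],
       [ 6.37061441e-05, -1.15560199e-03, -9.99999330e-01]]), 'force': array([-0.39841237,  1.13022982,  0.17424333]), 'moment': array([ 0.03919626, -0.03738301, -0.03422444]), 'grasp_force': 0.0, 'gripper_width': 0.0938201117950565}
scene 446.97490785282963 446.97490785282963 323.91557085243244 200.92475445555897
[[ 0.78364505 -0.23142107  0.57649347 -0.14841394]
 [-0.62089922 -0.3210852   0.71511429 -0.7981627 ]
 [ 0.01961101 -0.91834012 -0.39530599  0.49975392]
 [ 0.          0.          0.          1.        ]]
sl
[... 237 characters left out ...]
cup [(291.1, 232.4, 0.7)]
top 479.02299239418994 479.02299239418994 314.60198270751283 197.99670555527337
[[ 0.00760181 -0.99940564  0.03362414  0.47423429]
 [-0.99969949 -0.00681177  0.02354854 -0.01371213]
 [-0.0233055  -0.03379305 -0.99915709  1.18967684]
 [ 0.          0.          0.          1.        ]]
slim_bottle [(421.3, 184.9, 0.93), (412.9, 247.7, 0.55)]
iodine_bottle [(421.0, 153.7, 0.88)]
rinse_bottle [(415.8, 212.2, 0.68)]
plain_bottle [(412.7, 242.8, 0.57), (420.6, 213.8, 0.36)]
slim_pad [(420.1, 184.7, 0.72)]
iodine_pad [(422.2, 154.4, 0.61)]
rinse_pad [(417.2, 213.6, 0.52)]
plain_pad [(412.2, 248.4, 0.81)]
empty_rack [(204.2, 194.4, 0.76)]
specimen_cup [(311.1, 242.7, 0.74)]
```

View pics/top0.png

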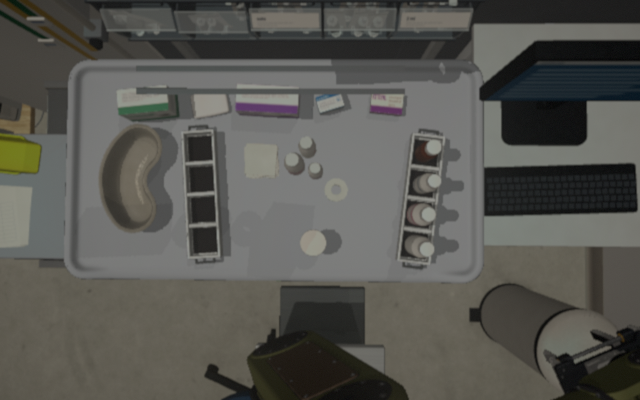

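View pics/scene0.png

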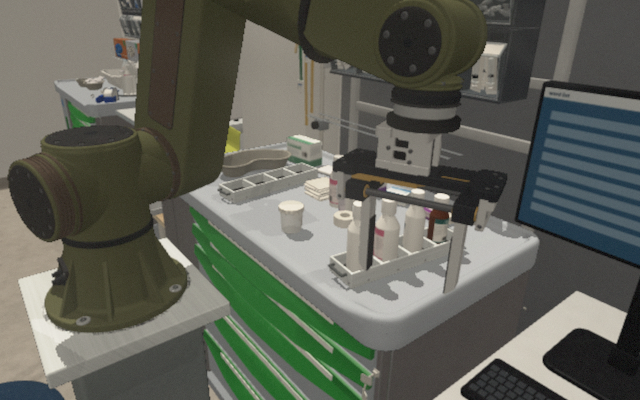

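The top view shows the full rack at columns 400-443 with plain, rinse, slim and iodine from near to far. The empty rack is at columns 183-220 with four dark pads. The cup is at (313,243) and the small bottles are at (290-315, 145-170). Next I measure precisely.

```bash
cat > h.py <<'E'
import numpy as np, cv2
from scipy.optimize import minimize
def proj(p,X):
    T=np.linalg.inv(p["pose"]); c=np.atleast_2d(X)@T[:3,:3].T+T[:3,3]
    return np.c_[p["fx"]*c[:,0]/c[:,2]+p["cx"],p["fy"]*c[:,1]/c[:,2]+p["cy"]]
def ray(p,u,v,z):
    d=p["pose"][:3,:3]@np.array([(u-p["cx"])/p["fx"],(v-p["cy"])/p["fy"],1]); o=p["pose"][:3,3]
    return o+d*(z-o[2])/d[2]
def rackpt(r,L):
    L=np.atleast_2d(L); c,s=np.cos(r[2]),np.sin(r[2])
    return np.c_[r[0]+c*L[:,0]-s*L[:,1],r[1]+s*L[:,0]+c*L[:,1],L[:,2]]
def pads_mask(p,r,S=4):
    m=np.zeros((400*S,640*S),np.uint8)
    for cx in(-.114,-.038,.038,.114):
        ms=[]
        for h,z in((.032,.009),(.034,.033)):
            q=proj(p,rackpt(r,[[cx+a*h,b*h,z] for a,b in((-1,-1),(1,-1),(1,1),(-1,1))]))
            k=np.zeros_like(m); cv2.fillConvexPoly(k,np.round((q+.5)*S).astype(int),1); ms.append(k)
        m|=ms[0]&ms[1]
    return m
def box(p,r,h=(.156,.04),z=.034):
    return proj(p,rackpt(r,[[a*h[0],b*h[1],z] for a,b in((-1,-1),(1,-1),(1,1),(-1,1))]))
E
python3 - <<'E'
from h import *
from workcell import vision, spotter
p=vision.get_image("top"); f=p["frame"]
S=4; g=cv2.resize(cv2.cvtColor(f,cv2.COLOR_RGB2GRAY),None,fx=S,fy=S,interpolation=cv2.INTER_LINEAR)
roi=np.zeros_like(g); roi[115*S:270*S,175*S:228*S]=1
d=((g<75)&(roi>0)).astype(np.uint8)
r0=ray(p,204.2,194.4,.02); print("r0",r0)
cost=lambda v:-(lambda m:(m&d).sum()/(m|d).sum())(pads_mask(p,[r0[0]+v[0]*.01,r0[1]+v[1]*.01,v[2]*.05]))
best=min((minimize(cost,[0,0,a],method="Nelder-Mead",options=dict(initial_simplex=[[-.5,-.5,a],[.8,0,a],[0,.8,a],[0,0,a+.8]])) for a in(-1,0,1)),key=lambda o:o.fun)
r=[r0[0]+best.x[0]*.01,r0[1]+best.x[1]*.01,best.x[2]*.05]; print("empty",r,"IoU",-best.fun)
H=dict(plain=.15,rinse=.142,slim=.146,iodine=.118)
for k,v in H.items():
    for n in("tip_of",):
        for q in spotter.silhouettes(k+"_bottle",p)[:1]: print(k,"sil",np.round(np.array(q["extent"])*[640,400,640,400],1),round(q["confidence"],2))
q=spotter.silhouettes("iodine_pad",p)
o=f.copy()
a=cv2.resize(f[120:275,390:450],None,fx=5,fy=5,interpolation=cv2.INTER_CUBIC)
b=cv2.resize(f[120:275,175:235],None,fx=5,fy=5,interpolation=cv2.INTER_CUBIC)
cs,_=cv2.findContours(pads_mask(p,r),0,1)
for c in cs: cv2.drawContours(b,[((c/S-[175,120])*5).astype(int)],-1,(255,0,0),1)
for z in(.034,): cv2.polylines(b,[((box(p,r,z=z)+.5-[175,120])*5).astype(int)],True,(0,255,0),1)
img=np.hstack([a,b])[:, :]; img=cv2.copyMakeBorder(img,0,0,0,0,0); img=cv2.resize(img,None,fx=.77,fy=.77,interpolation=cv2.INTER_AREA)
cv2.imwrite("pics/crop1.png",img[:,:,::-1]); print(img.shape)
E
```

```text
r0 [0.52059142 0.28532422 0.02      ]
empty [np.float64(0.5229316591085826), np.float64(0.29616600161069856), np.float64(0.06648693000932486)] IoU 0.8071717708631476
plain sil [403.9 235.2 434.3 255.6] 0.85
rinse sil [407.5 200.9 432.7 223. ] 0.67
slim sil [413.5 172.  440.5 193.9] 0.85
iodine sil [411.  138.6 441.4 162. ] 0.84
(597, 462, 3)
```

View pics/crop1.png

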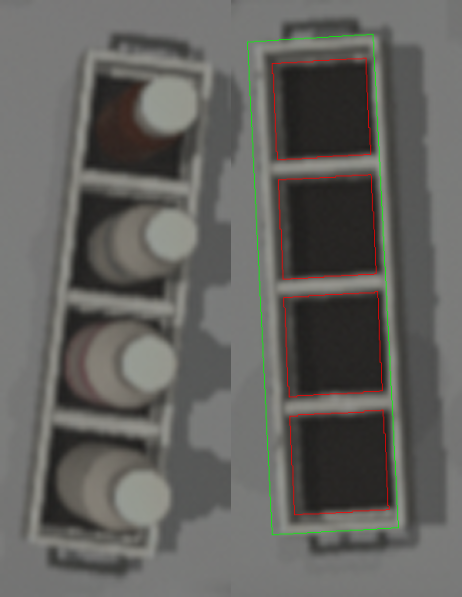

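The overlay fits the empty rack: rim and pads match within about 2 mm, and the outer right face accounts for the extra width. Caps sit near (434,147), (434,181), (428,214) and (427,249) in full-picture pixels. Next I fit cap centres and cross-check in the scene view.

```bash
python3 - <<'E'
from h import *
from workcell import vision
p=vision.get_image("top"); f=p["frame"]; S=8
g=cv2.resize(cv2.cvtColor(f,cv2.COLOR_RGB2GRAY),None,fx=S,fy=S,interpolation=cv2.INTER_CUBIC).astype(float)
B=dict(plain=(426.9,249.1,.15,.016),rinse=(428.4,213.8,.142,.0155),slim=(434.2,181,.146,.0145),iodine=(433.9,147,.118,.0165))
P={}
for k,(u,v,h,rc) in B.items():
    R=479/(1.19-h-.009)*rc; yy,xx=np.mgrid[:g.shape[0],:g.shape[1]]/S
    def c(q):
        d=np.hypot(xx[y0:y1,x0:x1]+.5/S-.5-q[0],yy[y0:y1,x0:x1]+.5/S-.5-q[1]); G=g[y0:y1,x0:x1]
        return G[(d>R)&(d<R+1.5)].mean()-G[d<R].mean()
    x0,x1,y0,y1=int((u-14)*S),int((u+14)*S),int((v-14)*S),int((v+14)*S)
    o=min((minimize(c,[u+a,v+b],method="Nelder-Mead") for a in(-.8,.8) for b in(-.8,.8)),key=lambda o:o.fun)
    P[k]=ray(p,*o.x,.009+h); print(k,o.x.round(1),o.fun.round(1),P[k].round(4))
sc=vision.get_image("scene"); r=(.5229,.2962,.0665); im=cv2.resize(sc["frame"],None,fx=3,fy=3,interpolation=cv2.INTER_CUBIC)
for z in(0,.034): cv2.polylines(im,[((box(sc,r,z=z)+.5)*3).astype(int)],True,(255,0,0),1)
A=np.array([P[k] for k in("plain","rinse","slim","iodine")]);print(np.linalg.norm(np.diff(A[:,:2],axis=0),axis=1))
for k,(u,v,h,rc) in B.items():
    t=np.linspace(0,6.3,30); q=np.c_[P[k][0]+rc*np.cos(t),P[k][1]+rc*np.sin(t),0*t+.009+h]
    cv2.polylines(im,[((proj(sc,q)+.5)*3).astype(int)],True,(255,0,0),1)
im=np.hstack([im[470:620,620:1000],im[560:710,1010:1390]]); 
im=cv2.cvtColor(im,cv2.COLOR_RGB2BGR); cv2.imwrite("pics/crop2.png",im)
E
```

```text
plain [426.7 248.8] -43.6 [ 0.4021 -0.2296  0.159 ]
rinse [428.5 213.9] -45.2 [ 0.4765 -0.2351  0.151 ]
slim [434.3 180.4] -44.1 [ 0.5486 -0.2466  0.155 ]
iodine [433.2 146.9] -51.7 [ 0.625  -0.2506  0.127 ]
[0.0746151  0.07305699 0.07653066]<stdin>:11: RuntimeWarning: Mean of empty slice.
  ret = ret.dtype.type(ret / rcount)
```

View pics/crop2.png

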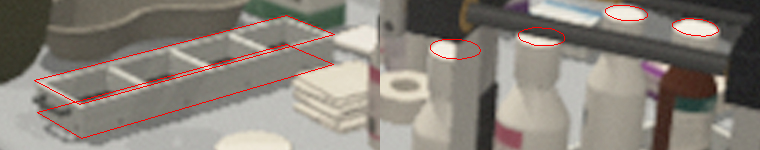

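Cap circles agree with the scene view. The rack overlay's far end overshoots slightly, at crop column 333 against about 322, so I check it larger.

```bash
python3 - <<'E'
from h import *
from workcell import vision
p=vision.get_image("top");sc=vision.get_image("scene"); r=(.5229,.2962,.0665)
def ov(p,x0,y0,w,h,S):
    im=cv2.resize(p["frame"][y0:y0+h,x0:x0+w],None,fx=S,fy=S,interpolation=cv2.INTER_CUBIC)
    im=cv2.convertScaleAbs(im,alpha=1.5)
    for b in(box(p,r),box(p,r,(.15,.034))): cv2.polylines(im,[((b+.5-[x0,y0])*S).astype(int)],True,(255,0,0),1)
    cv2.polylines(im,[((box(p,r,z=0)+.5-[x0,y0])*S).astype(int)],True,(0,255,0),1)
    return im
a=ov(sc,212,155,116,52,6); b=cv2.rotate(ov(p,178,120,48,150,5),cv2.ROTATE_90_CLOCKWISE)
w=max(a.shape[1],b.shape[1]); pad=lambda i:cv2.copyMakeBorder(i,0,0,0,w-i.shape[1],0)
im=np.vstack([pad(a),pad(b)]); print(im.shape); cv2.imwrite("pics/crop3.png",im[:,:,::-1])
E
```

```text
(552, 750, 3)
```

View pics/crop3.png

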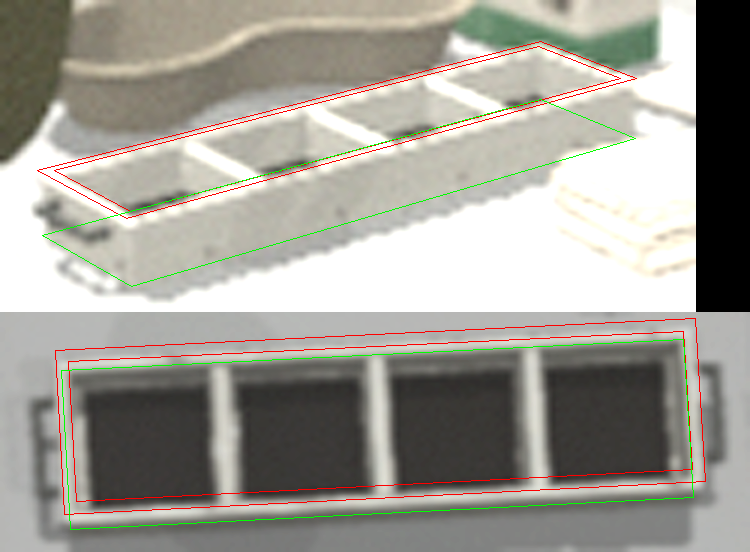

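In the enlarged overlay the scene view matches the rack rim and base. The top view suggests about 2-3 mm lower y, so I split the difference: rack at (0.523, 0.2945, yaw 0.0665). Moving above the plain bottle.

Call:
{"op": "play_rows", "data": {
  "rows": [
    [0, 0, -0.64, 0.23, 0.344, -0.015, 0.15],
    [0, 0, -0.64, 0.23, 0.344, -0.015, 0.15],
    [0, 0, -0.64, 0.23, 0.344, -0.015, 0.15],
    [0, 0, -0.64, 0.23, 0.344, -0.015, 0.15],
    [0, 0, -0.64, 0.23, 0.344, -0.015, 0.15]
  ]
}}

```text
t: 2.22
ee_pos: [0.3889, -0.249, 0.2116]
eef_rot: [[0.995, -0.095, 0.001], [-0.095, -0.995, -0.0], [0.001, 0.0, -1.0]]
force: [1.2, -0.7, -0.2]
gripper_width: 0.0801
grasp_force: 0.0
```

Call:
{"op": "play_rows", "data": {
  "rows": [
    [0, 0, 0, 0, 0, 0, 0.15],
    [0, 0, 0, 0, 0, 0, 0.15]
  ]
}}

```text
t: 2.48
ee_pos: [0.388, -0.2511, 0.2115]
eef_rot: [[0.996, -0.094, 0.0], [-0.094, -0.996, -0.0], [0.0, 0.0, -1.0]]
force: [-0.3, -0.4, -0.7]
gripper_width: 0.0801
grasp_force: 0.0
```

```bash
cat > go.py <<'E'
import sys, numpy as np
from scipy.spatial.transform import Rotation as R
from workcell import monitor
s=monitor.sense(); p=s["ee_pos"]; M=s["eef_rot"]
P=dict(plain=(.4021,-.2296),rinse=(.4765,-.2351),slim=(.5486,-.2466),iodine=(.625,-.2506))
def pocket(x,r=(.523,.2945,.0665)): return (r[0]+np.cos(r[2])*x,r[1]+np.sin(r[2])*x)
D=dict(plain=pocket(.114),rinse=pocket(.038),slim=pocket(-.038),iodine=pocket(-.114))
def need(xy,yaw,z):
    c,n=np.cos(yaw),np.sin(yaw); T=np.array([[c,n,0],[n,-c,0],[0,0,-1.]])
    rv=R.from_matrix(T@M.T).as_rotvec()/(np.pi/4); d=(np.array([*xy,z])-p)/.8
    print("to",np.round([*xy,z],3),"row",np.r_[rv,d].round(3))
print("t",round(s["t"],2),p.round(4),"yaw",np.arctan2(M[1,0],M[0,0]).round(3),"F",s["force"].round(1),"w",s["gripper_width"].round(4),"g",s["grasp_force"].round(1))
b,z=sys.argv[1],float(sys.argv[2])
need(P[b],-.094,z); need(D[b],.0665,z)
E
python3 go.py plain 0.084
```

```text
Traceback (most recent call last):
  File "go.py", line 12, in <module>
    print("t",round(s["t"],2),p.round(4),"yaw",np.arctan2(M[1,0],M[0,0]).round(3),"F",s["force"].round(1),"w",s["gripper_width"].round(4),"g",s["grasp_force"].round(1))
                                                                                                              ^^^^^^^^^^^^^^^^^^^^^^^^
AttributeError: 'float' object has no attribute 'round'
```

Call:
{"op": "play_rows", "data": {
  "rows": [
    [0, 0, 0, 0.018, 0.027, 0, 0.15],
    [0, 0, 0, 0.018, 0.027, -0.06, 0.15],
    [0, 0, 0, 0.018, 0.027, -0.12, 0.15],
    [0, 0, 0, 0.018, 0.027, -0.159, 0.15],
    [0, 0, 0, 0.018, 0.027, -0.159, 0.15]
  ]
}}

```text
t: 3.1
ee_pos: [0.401, -0.2298, 0.0827]
eef_rot: [[0.995, -0.097, -0.003], [-0.097, -0.995, 0.002], [-0.003, -0.002, -1.0]]
force: [-0.1, -1.3, 1.4]
gripper_width: 0.0798
grasp_force: 0.0
```

```bash
sed -i 's/s\["gripper_width"\].round(4)/round(s["gripper_width"],4)/; s/s\["grasp_force"\].round(1)/round(s["grasp_force"],1)/' go.py
python3 go.py plain 0.084; python3 - <<'E'
from workcell import vision
import cv2
a=vision.get_image("scene")["frame"][80:300,300:500]
cv2.imwrite("pics/s4.png",cv2.resize(a,None,fx=2.7,fy=2.7,interpolation=2)[:,:,::-1])
E
```

```text
t 3.1 [ 0.401  -0.2298  0.0827] yaw -0.097 F [-0.1 -1.3  1.4] w 0.0798 g 0.0
to [ 0.402 -0.23   0.084] row [-0.003 -0.004  0.004  0.001  0.     0.002]
to [0.637 0.302 0.084] row [-0.002 -0.004  0.208  0.295  0.665  0.002]
```

View pics/s4.png

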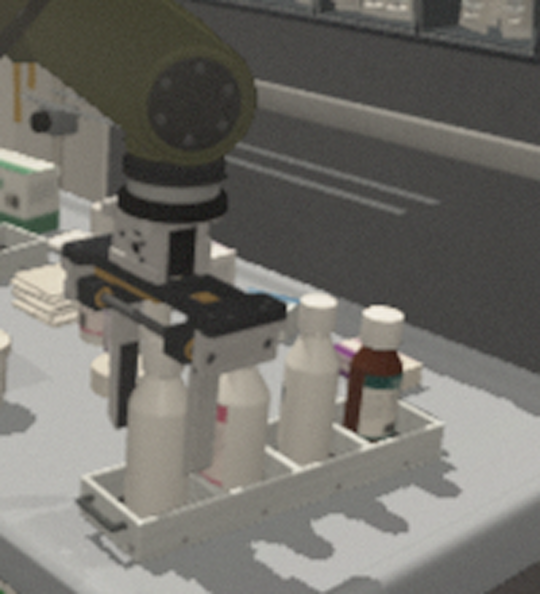

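The open fingers straddle the plain bottle's body (about (160,440) in the crop), clear of the rinse bottle. I close now, then lift.

Call:
{"op": "play_rows", "data": {
  "rows": [
    [0, 0, 0, 0, 0, 0, 1],
    [0, 0, 0, 0, 0, 0, 1],
    [0, 0, 0, 0, 0, 0, 1],
    [0, 0, 0, 0, 0, 0, 1],
    [0, 0, 0, 0, 0, 0, 1]
  ]
}}

```text
t: 3.78
ee_pos: [0.4027, -0.2293, 0.0846]
eef_rot: [[0.996, -0.095, 0.001], [-0.095, -0.996, -0.0], [0.001, 0.0, -1.0]]
force: [-1.4, -0.1, 6.1]
gripper_width: 0.047
grasp_force: 30.0
```

Call:
{"op": "play_rows", "data": {
  "rows": [
    [0, 0, 0, 0, 0, 0.03, 1],
    [0, 0, 0, 0, 0, 0.08, 1],
    [0, 0, 0, 0, 0, 0.14, 1],
    [0, 0, 0, 0, 0, 0.2, 1],
    [0, 0, 0, 0, 0, 0.24, 1]
  ]
}}

```text
t: 4.4
ee_pos: [0.4025, -0.2291, 0.2781]
eef_rot: [[0.996, -0.095, 0.001], [-0.095, -0.996, -0.001], [0.001, 0.001, -1.0]]
force: [0.4, -0.9, -1.6]
gripper_width: 0.0467
grasp_force: 30.0
```

```bash
python3 go.py plain 0.084
```

```text
t 4.4 [ 0.4025 -0.2291  0.2781] yaw -0.095 F [ 0.4 -0.9 -1.6] w 0.0467 g 30.0
to [ 0.402 -0.23   0.084] row [ 0.001  0.001  0.001 -0.    -0.001 -0.243]
to [0.637 0.302 0.084] row [ 0.001  0.001  0.205  0.293  0.664 -0.243]
```

Call:
{"op": "play_rows", "data": {
  "rows": [
    [0, 0, 0.02, 0.02, 0.04, 0, 1],
    [0, 0, 0.06, 0.05, 0.1, 0, 1],
    [0, 0, 0.08, 0.08, 0.17, 0, 1],
    [0, 0, 0.1, 0.11, 0.24, 0, 1],
    [0, 0, 0.12, 0.14, 0.31, 0, 1]
  ]
}}

```text
t: 5.03
ee_pos: [0.5148, 0.0209, 0.2759]
eef_rot: [[1.0, -0.0, -0.001], [-0.0, -1.0, 0.0], [-0.001, -0.0, -1.0]]
force: [0.6, -1.0, -2.2]
gripper_width: 0.047
grasp_force: 30.0
```

Call:
{"op": "play_rows", "data": {
  "rows": [
    [0, 0, 0.02, 0.03, 0.07, 0, 1],
    [0, 0, 0.04, 0.06, 0.14, 0, 1],
    [0, 0, 0.06, 0.09, 0.21, 0, 1],
    [0, 0, 0.08, 0.12, 0.28, 0, 1],
    [0, 0, 0.085, 0.14, 0.33, 0, 1]
  ]
}}

```text
t: 5.65
ee_pos: [0.6266, 0.2853, 0.2749]
eef_rot: [[0.998, 0.068, -0.002], [0.068, -0.998, -0.0], [-0.002, 0.0, -1.0]]
force: [-0.4, -0.3, -2.3]
gripper_width: 0.0471
grasp_force: 30.0
```

```bash
python3 go.py plain 0.084; python3 - <<'E'
from workcell import vision
import cv2
a=vision.get_image("scene")["frame"][60:260,180:460]
cv2.imwrite("pics/s5.png",cv2.resize(a,None,fx=2.7,fy=2.7,interpolation=2)[:,:,::-1])
E
```

```text
t 5.65 [0.6266 0.2853 0.2749] yaw 0.068 F [-0.4 -0.3 -2.3] w 0.0471 g 30.0
to [ 0.402 -0.23   0.084] row [ 0.    -0.002 -0.206 -0.281 -0.644 -0.239]
to [0.637 0.302 0.084] row [ 0.001 -0.002 -0.002  0.013  0.021 -0.239]
```

View pics/s5.png

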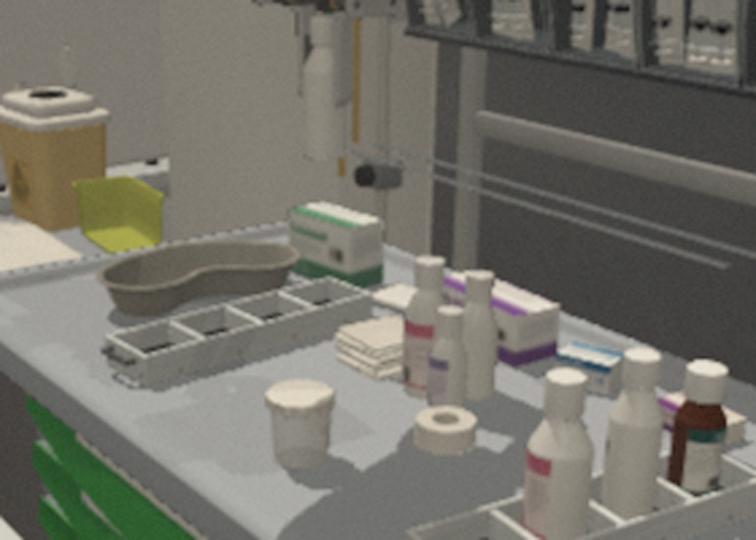

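The bottle hangs upright in the fingers at crop (325,90), above the empty rack's far end. I descend.

Call:
{"op": "play_rows", "data": {
  "rows": [
    [0, 0, 0, 0.013, 0.022, 0, 1],
    [0, 0, 0, 0.013, 0.022, -0.06, 1],
    [0, 0, 0, 0.013, 0.022, -0.12, 1],
    [0, 0, 0, 0.013, 0.022, -0.16, 1],
    [0, 0, 0, 0.013, 0.022, -0.18, 1]
  ]
}}

```text
t: 6.32
ee_pos: [0.6361, 0.3001, 0.1297]
eef_rot: [[0.998, 0.066, -0.003], [0.066, -0.998, -0.001], [-0.003, 0.001, -1.0]]
force: [0.6, 0.1, -1.7]
gripper_width: 0.047
grasp_force: 30.0
```

```bash
python3 go.py plain 0.084
```

```text
t 6.33 [0.6361 0.3001 0.1297] yaw 0.066 F [ 0.6  0.1 -1.7] w 0.047 g 30.0
to [ 0.402 -0.23   0.084] row [ 0.001 -0.004 -0.204 -0.292 -0.662 -0.057]
to [0.637 0.302 0.084] row [ 0.002 -0.004  0.     0.001  0.002 -0.057]
```

Call:
{"op": "play_rows", "data": {
  "rows": [
    [0, 0, 0, 0, 0, -0.025, 1],
    [0, 0, 0, 0, 0, -0.04, 1],
    [0, 0, 0, 0, 0, -0.052, 1],
    [0, 0, 0, 0, 0, -0.055, 1],
    [0, 0, 0, 0, 0, -0.055, 1]
  ]
}}

```text
t: 6.95
ee_pos: [0.637, 0.3005, 0.0886]
eef_rot: [[0.998, 0.066, 0.001], [0.066, -0.998, 0.0], [0.001, -0.0, -1.0]]
force: [0.4, -0.2, -1.7]
gripper_width: 0.0471
grasp_force: 30.0
```

```bash
python3 go.py plain 0.084
```

```text
t 6.95 [0.637  0.3005 0.0886] yaw 0.066 F [ 0.4 -0.2 -1.7] w 0.0471 g 30.0
to [ 0.402 -0.23   0.084] row [-0.     0.001 -0.204 -0.294 -0.663 -0.006]
to [0.637 0.302 0.084] row [-0.     0.001  0.    -0.     0.002 -0.006]
```

Call:
{"op": "play_rows", "data": {
  "rows": [
    [0, 0, 0, 0, 0, -0.003, 1],
    [0, 0, 0, 0, 0, -0.005, 1],
    [0, 0, 0, 0, 0, -0.006, 1],
    [0, 0, 0, 0, 0, -0.006, 1]
  ]
}}

```text
t: 7.45
ee_pos: [0.6372, 0.3005, 0.0847]
eef_rot: [[0.998, 0.066, 0.001], [0.066, -0.998, 0.0], [0.001, -0.0, -1.0]]
force: [-2.9, -0.6, 6.7]
gripper_width: 0.0471
grasp_force: 30.0
```

Call:
{"op": "play_rows", "data": {
  "rows": [
    [0, 0, 0, 0, 0, 0, 0.4],
    [0, 0, 0, 0, 0, 0, 0.25],
    [0, 0, 0, 0, 0, 0, 0.2],
    [0, 0, 0, 0, 0, 0.03, 0.2],
    [0, 0, 0, 0, 0, 0.1, 0.2]
  ]
}}

```text
t: 8.07
ee_pos: [0.6359, 0.3, 0.1615]
eef_rot: [[0.998, 0.066, -0.005], [0.066, -0.998, -0.002], [-0.005, 0.002, -1.0]]
force: [1.3, -0.3, 0.3]
gripper_width: 0.0757
grasp_force: 0.0
```

Call:
{"op": "play_rows", "data": {
  "rows": [
    [0, 0, 0, 0, 0, 0.06, 0.15],
    [0, 0, 0, 0, 0, 0.1, 0.15],
    [0, 0, -0.05, -0.02, -0.05, 0.12, 0.15],
    [0, 0, -0.1, -0.05, -0.12, 0.12, 0.15],
    [0, 0, -0.15, -0.08, -0.19, 0.12, 0.15]
  ]
}}

```text
t: 8.7
ee_pos: [0.5719, 0.147, 0.2593]
eef_rot: [[0.999, -0.052, 0.0], [-0.052, -0.999, -0.0], [0.0, 0.0, -1.0]]
force: [1.1, -0.7, -0.3]
gripper_width: 0.08
grasp_force: 0.0
```

```bash
python3 go.py rinse 0.2
```

```text
t 8.7 [0.5719 0.147  0.2593] yaw -0.053 F [ 1.1 -0.7 -0.3] w 0.08 g 0.0
to [ 0.476 -0.235  0.2  ] row [ 0.     0.    -0.053 -0.119 -0.478 -0.074]
to [0.561 0.297 0.2  ] row [ 0.     0.     0.152 -0.014  0.188 -0.074]
```

Call:
{"op": "play_rows", "data": {
  "rows": [
    [0, 0, -0.01, -0.02, -0.078, 0, 0.15],
    [0, 0, -0.02, -0.04, -0.155, 0, 0.15],
    [0, 0, -0.03, -0.06, -0.232, 0, 0.15],
    [0, 0, -0.04, -0.08, -0.31, -0.01, 0.15],
    [0, 0, -0.053, -0.1, -0.385, -0.03, 0.15]
  ]
}}

```text
t: 9.32
ee_pos: [0.4943, -0.1538, 0.2378]
eef_rot: [[0.996, -0.093, 0.002], [-0.093, -0.996, -0.001], [0.002, 0.0, -1.0]]
force: [0.5, 0.2, -0.6]
gripper_width: 0.08
grasp_force: 0.0
```

Call:
{"op": "play_rows", "data": {
  "rows": [
    [0, 0, 0, -0.015, -0.07, -0.02, 0.15],
    [0, 0, 0, -0.019, -0.093, -0.04, 0.15],
    [0, 0, 0, -0.019, -0.093, -0.04, 0.15]
  ]
}}

```text
t: 9.7
ee_pos: [0.4793, -0.2264, 0.2042]
eef_rot: [[0.996, -0.095, -0.002], [-0.095, -0.996, 0.001], [-0.002, -0.001, -1.0]]
force: [-0.4, 0.2, -0.0]
gripper_width: 0.0798
grasp_force: 0.0
```

```bash
python3 go.py rinse 0.08;  python3 - <<'E'
from workcell import vision
import cv2
a=vision.get_image("scene")["frame"][80:280,200:480]
cv2.imwrite("pics/s6.png",cv2.resize(a,None,fx=2.7,fy=2.7,interpolation=2)[:,:,::-1])
E
```

```text
t 9.7 [ 0.4793 -0.2264  0.2042] yaw -0.095 F [-0.4  0.2 -0. ] w 0.0798 g 0.0
to [ 0.476 -0.235  0.08 ] row [-0.002 -0.002  0.001 -0.003 -0.011 -0.155]
to [0.561 0.297 0.08 ] row [-0.001 -0.002  0.205  0.102  0.654 -0.155]
```

View pics/s6.png

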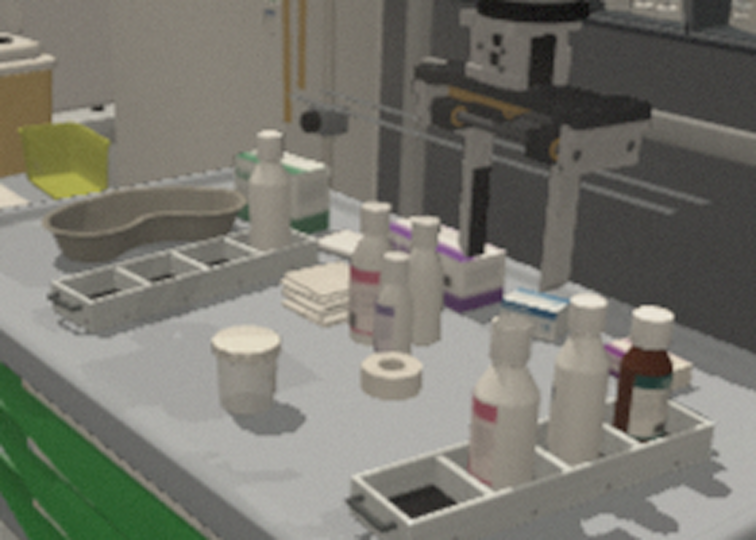

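The plain bottle stands upright in the far pocket of the empty rack (crop (268,200)). Gripper is above rinse. I descend to 0.076.

Call:
{"op": "play_rows", "data": {
  "rows": [
    [0, 0, 0, -0.003, -0.011, 0, 0.15],
    [0, 0, 0, -0.003, -0.011, -0.06, 0.15],
    [0, 0, 0, -0.003, -0.011, -0.11, 0.15],
    [0, 0, 0, -0.003, -0.011, -0.15, 0.15],
    [0, 0, 0, -0.003, -0.011, -0.16, 0.15]
  ]
}}

```text
t: 10.38
ee_pos: [0.4772, -0.2343, 0.0763]
eef_rot: [[0.996, -0.092, -0.002], [-0.092, -0.996, 0.001], [-0.002, -0.001, -1.0]]
force: [0.4, -0.5, 0.3]
gripper_width: 0.08
grasp_force: 0.0
```

Call:
{"op": "play_rows", "data": {
  "rows": [
    [0, 0, 0, 0, 0, 0, 0.15],
    [0, 0, 0, 0, 0, 0, 1],
    [0, 0, 0, 0, 0, 0, 1],
    [0, 0, 0, 0, 0, 0, 1],
    [0, 0, 0, 0, 0, 0, 1]
  ]
}}

```text
t: 11.0
ee_pos: [0.4775, -0.2352, 0.0777]
eef_rot: [[0.996, -0.093, 0.001], [-0.093, -0.996, -0.0], [0.001, 0.0, -1.0]]
force: [-0.3, 1.0, 2.9]
gripper_width: 0.0497
grasp_force: 30.0
```

```bash
python3 go.py rinse 0.076
```

```text
t 11.0 [ 0.4775 -0.2352  0.0777] yaw -0.093 F [-0.3  1.   2.9] w 0.0497 g 30.0
to [ 0.476 -0.235  0.076] row [ 0.     0.001 -0.001 -0.001  0.    -0.002]
to [0.561 0.297 0.076] row [ 0.     0.001  0.204  0.104  0.665 -0.002]
```

Call:
{"op": "play_rows", "data": {
  "rows": [
    [0, 0, 0, 0, 0, 0.03, 1],
    [0, 0, 0, 0, 0, 0.08, 1],
    [0, 0, 0, 0, 0, 0.14, 1],
    [0, 0, 0, 0, 0, 0.2, 1],
    [0, 0, 0, 0, 0, 0.24, 1]
  ]
}}

```text
t: 11.62
ee_pos: [0.4773, -0.2351, 0.2714]
eef_rot: [[0.996, -0.093, 0.001], [-0.093, -0.996, -0.001], [0.001, 0.001, -1.0]]
force: [-0.6, 0.6, -2.7]
gripper_width: 0.0494
grasp_force: 30.0
```

Call:
{"op": "play_rows", "data": {
  "rows": [
    [0, 0, 0.02, 0.01, 0.04, 0, 1],
    [0, 0, 0.06, 0.02, 0.11, 0, 1],
    [0, 0, 0.08, 0.03, 0.18, 0, 1],
    [0, 0, 0.1, 0.04, 0.255, 0, 1],
    [0, 0, 0.12, 0.052, 0.33, 0, 1]
  ]
}}

```text
t: 12.25
ee_pos: [0.5187, 0.0308, 0.2691]
eef_rot: [[1.0, 0.001, -0.0], [0.001, -1.0, -0.0], [-0.0, 0.0, -1.0]]
force: [1.2, -0.2, -1.8]
gripper_width: 0.05
grasp_force: 30.0
```

Call:
{"op": "play_rows", "data": {
  "rows": [
    [0, 0, 0.02, 0.01, 0.075, 0, 1],
    [0, 0, 0.04, 0.02, 0.15, 0, 1],
    [0, 0, 0.06, 0.03, 0.22, 0, 1],
    [0, 0, 0.08, 0.04, 0.29, 0, 1],
    [0, 0, 0.084, 0.052, 0.335, 0, 1]
  ]
}}

```text
t: 12.88
ee_pos: [0.5601, 0.2993, 0.2687]
eef_rot: [[0.998, 0.069, -0.001], [0.069, -0.998, -0.0], [-0.001, 0.0, -1.0]]
force: [0.4, 0.2, -3.8]
gripper_width: 0.0495
grasp_force: 30.0
```

Call:
{"op": "play_rows", "data": {
  "rows": [
    [0, 0, 0, 0, 0, 0, 1]
  ]
}}

```text
t: 13.0
ee_pos: [0.5601, 0.299, 0.2679]
eef_rot: [[0.998, 0.07, -0.002], [0.07, -0.998, -0.001], [-0.002, 0.0, -1.0]]
force: [1.0, -0.8, -2.1]
gripper_width: 0.0496
grasp_force: 30.0
```

```bash
python3 go.py rinse 0.0777
```

```text
t 13.0 [0.5601 0.299  0.2679] yaw 0.07 F [ 1.  -0.8 -2.1] w 0.0496 g 30.0
to [ 0.476 -0.235  0.078] row [ 0.001 -0.002 -0.208 -0.105 -0.668 -0.238]
to [0.561 0.297 0.078] row [ 0.001 -0.002 -0.004  0.001 -0.002 -0.238]
```

Call:
{"op": "play_rows", "data": {
  "rows": [
    [0, 0, -0.004, 0.001, -0.002, -0.03, 1],
    [0, 0, -0.004, 0.001, -0.002, -0.09, 1],
    [0, 0, -0.004, 0.001, -0.002, -0.15, 1],
    [0, 0, -0.004, 0.001, -0.002, -0.19, 1],
    [0, 0, -0.004, 0.001, -0.002, -0.2, 1]
  ]
}}

```text
t: 13.62
ee_pos: [0.5605, 0.2941, 0.1073]
eef_rot: [[0.998, 0.063, -0.003], [0.063, -0.998, -0.002], [-0.003, 0.001, -1.0]]
force: [-0.4, 0.1, -1.6]
gripper_width: 0.0494
grasp_force: 30.0
```

Call:
{"op": "play_rows", "data": {
  "rows": [
    [0, 0, 0, 0, 0, -0.015, 1],
    [0, 0, 0, 0, 0, -0.025, 1],
    [0, 0, 0, 0, 0, -0.033, 1],
    [0, 0, 0, 0, 0, -0.033, 1],
    [0, 0, 0, 0, 0, -0.033, 1]
  ]
}}

```text
t: 14.25
ee_pos: [0.5615, 0.2954, 0.0833]
eef_rot: [[0.998, 0.064, 0.001], [0.064, -0.998, 0.0], [0.001, -0.0, -1.0]]
force: [-0.5, 0.1, -2.4]
gripper_width: 0.0491
grasp_force: 30.0
```

```bash
python3 go.py rinse 0.0777
```

```text
t 14.25 [0.5615 0.2954 0.0833] yaw 0.064 F [-0.5  0.1 -2.4] w 0.0491 g 30.0
to [ 0.476 -0.235  0.078] row [-0.     0.001 -0.201 -0.106 -0.663 -0.007]
to [0.561 0.297 0.078] row [-0.     0.001  0.003 -0.001  0.002 -0.007]
```

Call:
{"op": "play_rows", "data": {
  "rows": [
    [0, 0, 0, 0, 0, -0.003, 1],
    [0, 0, 0, 0, 0, -0.006, 1],
    [0, 0, 0, 0, 0, -0.008, 1],
    [0, 0, 0, 0, 0, -0.008, 1]
  ]
}}

```text
t: 14.75
ee_pos: [0.5616, 0.2954, 0.0777]
eef_rot: [[0.998, 0.064, 0.001], [0.064, -0.998, 0.0], [0.001, -0.0, -1.0]]
force: [-3.7, -2.0, 8.3]
gripper_width: 0.0497
grasp_force: 30.0
```

Call:
{"op": "play_rows", "data": {
  "rows": [
    [0, 0, 0, 0, 0, 0, 0.4],
    [0, 0, 0, 0, 0, 0, 0.25],
    [0, 0, 0, 0, 0, 0, 0.2],
    [0, 0, 0, 0, 0, 0.03, 0.2],
    [0, 0, 0, 0, 0, 0.1, 0.2]
  ]
}}

```text
t: 15.38
ee_pos: [0.5603, 0.2948, 0.155]
eef_rot: [[0.998, 0.064, -0.005], [0.064, -0.998, -0.002], [-0.005, 0.002, -1.0]]
force: [-0.2, 0.2, 1.2]
gripper_width: 0.0752
grasp_force: 0.0
```

Call:
{"op": "play_rows", "data": {
  "rows": [
    [0, 0, 0, 0, 0, 0.06, 0.15],
    [0, 0, 0, 0, 0, 0.11, 0.15],
    [0, 0, -0.05, 0, -0.04, 0.13, 0.15],
    [0, 0, -0.1, 0, -0.11, 0.13, 0.15],
    [0, 0, -0.15, 0, -0.18, 0.13, 0.15]
  ]
}}

```text
t: 16.0
ee_pos: [0.5611, 0.1499, 0.2606]
eef_rot: [[0.999, -0.055, 0.0], [-0.055, -0.999, 0.0], [0.0, -0.0, -1.0]]
force: [1.1, 0.7, -0.8]
gripper_width: 0.0802
grasp_force: 0.0
```

```bash
python3 go.py slim 0.205
```

```text
t 16.0 [0.5611 0.1499 0.2606] yaw -0.055 F [ 1.1  0.7 -0.8] w 0.0802 g 0.0
to [ 0.549 -0.247  0.205] row [-0.     0.    -0.05  -0.016 -0.496 -0.069]
to [0.485 0.292 0.205] row [-0.     0.     0.154 -0.095  0.178 -0.069]
```

Call:
{"op": "play_rows", "data": {
  "rows": [
    [0, 0, -0.01, -0.003, -0.078, 0, 0.15],
    [0, 0, -0.02, -0.006, -0.155, 0, 0.15],
    [0, 0, -0.03, -0.009, -0.232, 0, 0.15],
    [0, 0, -0.04, -0.012, -0.31, -0.01, 0.15],
    [0, 0, -0.05, -0.014, -0.385, -0.03, 0.15]
  ]
}}

```text
t: 16.62
ee_pos: [0.55, -0.1588, 0.2369]
eef_rot: [[0.996, -0.093, 0.002], [-0.093, -0.996, -0.001], [0.002, 0.0, -1.0]]
force: [0.5, 0.4, 0.2]
gripper_width: 0.08
grasp_force: 0.0
```

Call:
{"op": "play_rows", "data": {
  "rows": [
    [0, 0, 0, 0, -0.07, -0.02, 0.15],
    [0, 0, 0, 0, -0.111, -0.04, 0.15],
    [0, 0, 0, 0, -0.111, -0.04, 0.15],
    [0, 0, 0, 0, -0.111, -0.04, 0.15]
  ]
}}

```text
t: 17.12
ee_pos: [0.5503, -0.2448, 0.205]
eef_rot: [[0.996, -0.093, 0.0], [-0.093, -0.996, -0.0], [0.0, -0.0, -1.0]]
force: [-0.2, 0.7, -0.2]
gripper_width: 0.0799
grasp_force: 0.0
```

```bash
python3 go.py slim 0.08
```

```text
t 17.12 [ 0.5503 -0.2448  0.205 ] yaw -0.093 F [-0.2  0.7 -0.2] w 0.0799 g 0.0
to [ 0.549 -0.247  0.08 ] row [ 0.     0.001 -0.001 -0.002 -0.002 -0.156]
to [0.485 0.292 0.08 ] row [-0.     0.001  0.203 -0.082  0.671 -0.156]
```

Call:
{"op": "play_rows", "data": {
  "rows": [
    [0, 0, 0, -0.002, -0.002, -0.03, 0.15],
    [0, 0, 0, -0.002, -0.002, -0.08, 0.15],
    [0, 0, 0, -0.002, -0.002, -0.13, 0.15],
    [0, 0, 0, -0.002, -0.002, -0.157, 0.15],
    [0, 0, 0, -0.002, -0.002, -0.157, 0.15]
  ]
}}

```text
t: 17.75
ee_pos: [0.5485, -0.2457, 0.0784]
eef_rot: [[0.996, -0.092, -0.001], [-0.092, -0.996, 0.001], [-0.001, -0.001, -1.0]]
force: [0.7, -0.3, 1.0]
gripper_width: 0.0799
grasp_force: 0.0
```

Call:
{"op": "play_rows", "data": {
  "rows": [
    [0, 0, 0, 0, 0, 0, 0.15],
    [0, 0, 0, 0, 0, 0, 1],
    [0, 0, 0, 0, 0, 0, 1],
    [0, 0, 0, 0, 0, 0, 1],
    [0, 0, 0, 0, 0, 0, 1]
  ]
}}

```text
t: 18.38
ee_pos: [0.5485, -0.2471, 0.079]
eef_rot: [[0.996, -0.093, 0.0], [-0.093, -0.996, 0.0], [0.0, -0.0, -1.0]]
force: [0.2, 1.0, 0.8]
gripper_width: 0.0434
grasp_force: 0.4
```

Call:
{"op": "play_rows", "data": {
  "rows": [
    [0, 0, 0, 0, 0, 0.03, 1],
    [0, 0, 0, 0, 0, 0.08, 1],
    [0, 0, 0, 0, 0, 0.14, 1],
    [0, 0, 0, 0, 0, 0.2, 1],
    [0, 0, 0, 0, 0, 0.24, 1]
  ]
}}

```text
t: 19.0
ee_pos: [0.5486, -0.2471, 0.2732]
eef_rot: [[0.996, -0.093, 0.002], [-0.093, -0.996, -0.001], [0.002, 0.001, -1.0]]
force: [0.4, 0.1, -1.5]
gripper_width: 0.0424
grasp_force: 30.0
```

```bash
python3 go.py slim 0.08; python3 - <<'E'
from workcell import vision
import cv2
a=vision.get_image("scene")["frame"][60:260,200:480]
cv2.imwrite("pics/s7.png",cv2.resize(a,None,fx=2.7,fy=2.7,interpolation=2)[:,:,::-1])
E
```

```text
t 19.0 [ 0.5486 -0.2471  0.2732] yaw -0.093 F [ 0.4  0.1 -1.5] w 0.0424 g 30.0
to [ 0.549 -0.247  0.08 ] row [ 0.001  0.002 -0.001  0.     0.001 -0.242]
to [0.485 0.292 0.08 ] row [ 0.001  0.002  0.203 -0.079  0.674 -0.242]
```

View pics/s7.png

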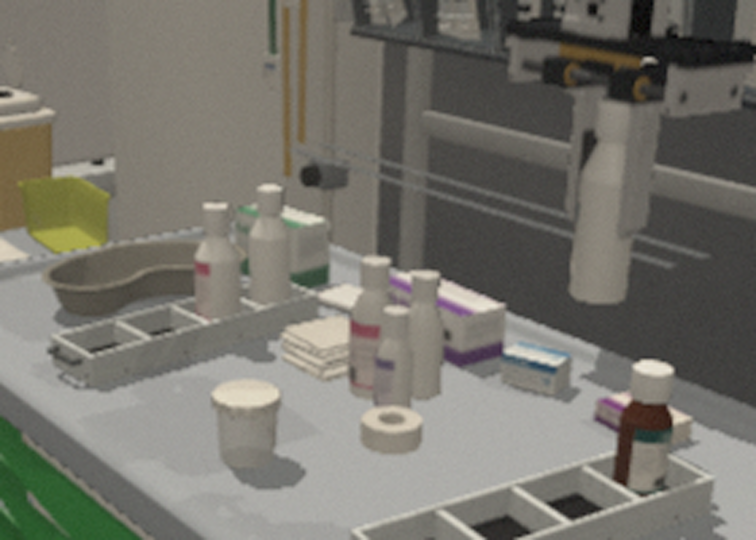

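Slim hangs upright at crop (605,230); its lean matches the perspective. Rinse and plain stand in place, and the cup at (246,420) has not moved.

Call:
{"op": "play_rows", "data": {
  "rows": [
    [0, 0, 0.02, -0.005, 0.04, 0, 1],
    [0, 0, 0.06, -0.014, 0.11, 0, 1],
    [0, 0, 0.08, -0.022, 0.18, 0, 1],
    [0, 0, 0.1, -0.03, 0.255, 0, 1],
    [0, 0, 0.12, -0.04, 0.33, 0, 1]
  ]
}}

```text
t: 19.68
ee_pos: [0.5158, 0.0187, 0.2703]
eef_rot: [[1.0, 0.001, -0.001], [0.001, -1.0, 0.0], [-0.001, -0.0, -1.0]]
force: [1.2, -0.3, -0.7]
gripper_width: 0.0427
grasp_force: 30.0
```

Call:
{"op": "play_rows", "data": {
  "rows": [
    [0, 0, 0.02, -0.009, 0.075, 0, 1],
    [0, 0, 0.04, -0.018, 0.15, 0, 1],
    [0, 0, 0.06, -0.026, 0.22, 0, 1],
    [0, 0, 0.08, -0.034, 0.29, 0, 1],
    [0, 0, 0.083, -0.039, 0.343, 0, 1]
  ]
}}

```text
t: 20.3
ee_pos: [0.4845, 0.2934, 0.2701]
eef_rot: [[0.998, 0.067, -0.001], [0.067, -0.998, -0.0], [-0.001, 0.0, -1.0]]
force: [0.5, 0.1, -1.4]
gripper_width: 0.0421
grasp_force: 30.0
```

Call:
{"op": "play_rows", "data": {
  "rows": [
    [0, 0, 0, 0, 0, 0, 1]
  ]
}}

```text
t: 20.42
ee_pos: [0.4844, 0.2936, 0.2697]
eef_rot: [[0.998, 0.069, -0.001], [0.069, -0.998, -0.0], [-0.001, 0.0, -1.0]]
force: [0.1, -1.1, -2.1]
gripper_width: 0.0423
grasp_force: 30.0
```

```bash
python3 go.py slim 0.079
```

```text
t 20.43 [0.4844 0.2936 0.2697] yaw 0.069 F [ 0.1 -1.1 -2.1] w 0.0423 g 30.0
to [ 0.549 -0.247  0.079] row [ 0.    -0.002 -0.208  0.08  -0.675 -0.238]
to [0.485 0.292 0.079] row [ 0.001 -0.002 -0.004  0.001 -0.002 -0.238]
```

Call:
{"op": "play_rows", "data": {
  "rows": [
    [0, 0, -0.003, 0.001, -0.002, -0.03, 1],
    [0, 0, -0.003, 0.001, -0.002, -0.09, 1],
    [0, 0, -0.003, 0.001, -0.002, -0.15, 1],
    [0, 0, -0.003, 0.001, -0.002, -0.19, 1],
    [0, 0, -0.003, 0.001, -0.002, -0.2, 1]
  ]
}}

```text
t: 21.05
ee_pos: [0.4854, 0.2885, 0.1089]
eef_rot: [[0.998, 0.063, -0.003], [0.063, -0.998, -0.002], [-0.003, 0.002, -1.0]]
force: [0.3, 0.1, -0.9]
gripper_width: 0.0423
grasp_force: 30.0
```

Call:
{"op": "play_rows", "data": {
  "rows": [
    [0, 0, 0, 0, 0, -0.013, 1],
    [0, 0, 0, 0, 0, -0.022, 1],
    [0, 0, 0, 0, 0, -0.03, 1],
    [0, 0, 0, 0, 0, -0.033, 1],
    [0, 0, 0, 0, 0, -0.033, 1]
  ]
}}

```text
t: 21.68
ee_pos: [0.4861, 0.2898, 0.0846]
eef_rot: [[0.998, 0.064, 0.0], [0.064, -0.998, 0.0], [0.0, -0.0, -1.0]]
force: [0.1, -0.6, -0.4]
gripper_width: 0.042
grasp_force: 30.0
```

Call:
{"op": "play_rows", "data": {
  "rows": [
    [0, 0, 0, 0, 0, -0.003, 1],
    [0, 0, 0, 0, 0, -0.005, 1],
    [0, 0, 0, 0, 0, -0.006, 1],
    [0, 0, 0, 0, 0, -0.006, 1]
  ]
}}

```text
t: 22.18
ee_pos: [0.4861, 0.2897, 0.0797]
eef_rot: [[0.998, 0.064, -0.0], [0.064, -0.998, -0.0], [-0.0, 0.0, -1.0]]
force: [0.2, -0.1, -1.5]
gripper_width: 0.0421
grasp_force: 30.0
```

```bash
python3 go.py slim 0.079
```

```text
t 22.18 [0.4861 0.2897 0.0797] yaw 0.064 F [ 0.2 -0.1 -1.5] w 0.0421 g 30.0
to [ 0.549 -0.247  0.079] row [ 0.    -0.    -0.201  0.078 -0.67  -0.001]
to [0.485 0.292 0.079] row [ 0.    -0.     0.003 -0.001  0.003 -0.001]
```

Call:
{"op": "play_rows", "data": {
  "rows": [
    [0, 0, 0, 0, 0, -0.001, 1],
    [0, 0, 0, 0, 0, -0.002, 1],
    [0, 0, 0, 0, 0, -0.003, 1],
    [0, 0, 0, 0, 0, -0.003, 1]
  ]
}}

```text
t: 22.68
ee_pos: [0.4866, 0.2899, 0.0789]
eef_rot: [[0.998, 0.064, 0.002], [0.064, -0.998, 0.001], [0.002, -0.0, -1.0]]
force: [-3.7, -3.3, 14.0]
gripper_width: 0.0423
grasp_force: 30.0
```

Contact on the floor, so I release.

Call:
{"op": "play_rows", "data": {
  "rows": [
    [0, 0, 0, 0, 0, 0.001, 0.45],
    [0, 0, 0, 0, 0, 0.001, 0.3],
    [0, 0, 0, 0, 0, 0.001, 0.25],
    [0, 0, 0, 0, 0, 0.03, 0.2],
    [0, 0, 0, 0, 0, 0.1, 0.2]
  ]
}}

```text
t: 23.3
ee_pos: [0.4851, 0.2892, 0.156]
eef_rot: [[0.998, 0.064, -0.005], [0.064, -0.998, -0.002], [-0.005, 0.002, -1.0]]
force: [0.6, 0.8, 0.5]
gripper_width: 0.0749
grasp_force: 0.0
```

Call:
{"op": "play_rows", "data": {
  "rows": [
    [0, 0, 0, 0, 0, 0.06, 0.15],
    [0, 0, 0, 0, 0, 0.11, 0.15],
    [0, 0, -0.05, 0.02, -0.04, 0.13, 0.15],
    [0, 0, -0.1, 0.04, -0.11, 0.13, 0.15],
    [0, 0, -0.15, 0.06, -0.18, 0.13, 0.15]
  ]
}}

```text
t: 23.92
ee_pos: [0.5343, 0.1443, 0.2614]
eef_rot: [[0.999, -0.054, 0.0], [-0.054, -0.999, 0.0], [0.0, -0.0, -1.0]]
force: [-0.1, 0.3, 0.8]
gripper_width: 0.0798
grasp_force: 0.0
```

```bash
python3 go.py iodine 0.205
```

```text
t 23.93 [0.5343 0.1443 0.2614] yaw -0.054 F [-0.1  0.3  0.8] w 0.0798 g 0.0
to [ 0.625 -0.251  0.205] row [-0.     0.    -0.05   0.113 -0.494 -0.07 ]
to [0.409 0.287 0.205] row [-0.     0.     0.154 -0.156  0.178 -0.07 ]
```

Call:
{"op": "play_rows", "data": {
  "rows": [
    [0, 0, -0.01, 0.016, -0.075, 0, 0.15],
    [0, 0, -0.02, 0.032, -0.15, 0, 0.15],
    [0, 0, -0.03, 0.05, -0.225, 0, 0.15],
    [0, 0, -0.04, 0.068, -0.3, -0.01, 0.15],
    [0, 0, -0.05, 0.086, -0.375, -0.03, 0.15]
  ]
}}

```text
t: 24.55
ee_pos: [0.603, -0.1552, 0.2378]
eef_rot: [[0.996, -0.094, 0.001], [-0.094, -0.996, -0.0], [0.001, 0.0, -1.0]]
force: [0.7, 0.5, -0.2]
gripper_width: 0.0796
grasp_force: 0.0
```

Call:
{"op": "play_rows", "data": {
  "rows": [
    [0, 0, 0, 0.018, -0.07, -0.02, 0.15],
    [0, 0, 0, 0.027, -0.119, -0.04, 0.15],
    [0, 0, 0, 0.027, -0.119, -0.04, 0.15],
    [0, 0, 0, 0.027, -0.119, -0.04, 0.15]
  ]
}}

```text
t: 25.05
ee_pos: [0.6243, -0.2477, 0.2058]
eef_rot: [[0.996, -0.093, 0.0], [-0.093, -0.996, 0.0], [0.0, -0.0, -1.0]]
force: [-1.2, -0.2, 0.9]
gripper_width: 0.0803
grasp_force: 0.0
```

```bash
python3 go.py iodine 0.062; python3 - <<'E'
from h import *
from workcell import vision
sc=vision.get_image("scene")
a=sc["frame"][80:280,200:480]
cv2.imwrite("pics/s8.png",cv2.resize(a,None,fx=2.7,fy=2.7,interpolation=2)[:,:,::-1])
for z in(.009,.127): print(((proj(sc,[[.625,-.2506,z]])-[200,80])*2.7).round())
E
```

```text
t 25.05 [ 0.6243 -0.2477  0.2058] yaw -0.093 F [-1.2 -0.2  0.9] w 0.0803 g 0.0
to [ 0.625 -0.251  0.062] row [-0.     0.    -0.001  0.001 -0.004 -0.18 ]
to [0.409 0.287 0.062] row [-0.     0.     0.203 -0.269  0.668 -0.18 ]
[[635. 439.]]
[[652. 311.]]
```

View pics/s8.png

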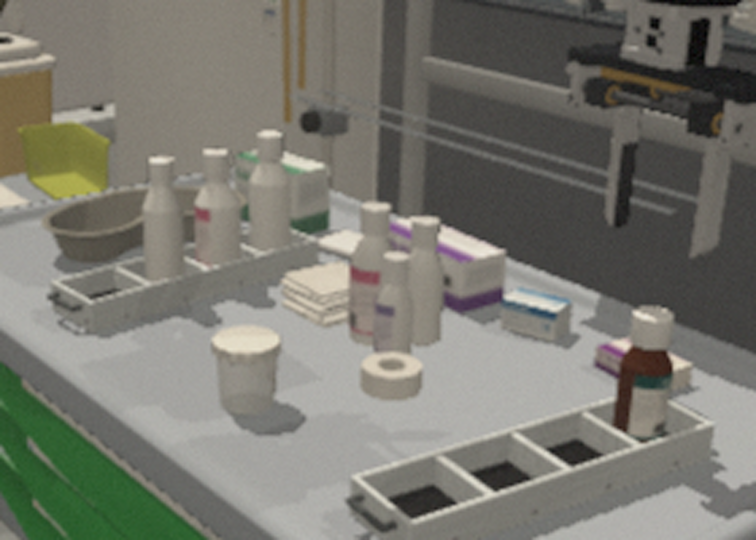

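Three bottles stand in the rack at crop (160,215), (215,205) and (268,190). Iodine is at (645,375), matching the prediction. I grasp it at TCP z ≈ 0.060.

Call:
{"op": "play_rows", "data": {
  "rows": [
    [0, 0, 0, 0.001, -0.004, -0.04, 0.15],
    [0, 0, 0, 0.001, -0.004, -0.1, 0.15],
    [0, 0, 0, 0.001, -0.004, -0.15, 0.15],
    [0, 0, 0, 0.001, -0.004, -0.175, 0.15],
    [0, 0, 0, 0.001, -0.004, -0.18, 0.15]
  ]
}}

```text
t: 25.72
ee_pos: [0.6252, -0.2508, 0.0617]
eef_rot: [[0.996, -0.092, -0.0], [-0.092, -0.996, 0.0], [-0.0, -0.0, -1.0]]
force: [0.2, -0.5, 0.1]
gripper_width: 0.0802
grasp_force: 0.0
```

Call:
{"op": "play_rows", "data": {
  "rows": [
    [0, 0, 0, 0, 0, 0, 0.15],
    [0, 0, 0, 0, 0, 0, 1],
    [0, 0, 0, 0, 0, 0, 1],
    [0, 0, 0, 0, 0, 0, 1],
    [0, 0, 0, 0, 0, 0, 1]
  ]
}}

```text
t: 26.35
ee_pos: [0.6251, -0.2515, 0.0618]
eef_rot: [[0.996, -0.093, 0.0], [-0.093, -0.996, -0.0], [0.0, 0.0, -1.0]]
force: [-0.6, -0.2, 0.4]
gripper_width: 0.0435
grasp_force: 0.0
```

Call:
{"op": "play_rows", "data": {
  "rows": [
    [0, 0, 0, 0, 0, 0, 1],
    [0, 0, 0, 0, 0, 0, 1]
  ]
}}

```text
t: 26.6
ee_pos: [0.6251, -0.2515, 0.0617]
eef_rot: [[0.996, -0.093, 0.0], [-0.093, -0.996, -0.0], [0.0, 0.0, -1.0]]
force: [0.4, -0.3, 0.3]
gripper_width: 0.0416
grasp_force: 30.0
```

Call:
{"op": "play_rows", "data": {
  "rows": [
    [0, 0, 0, 0, 0, 0.03, 1],
    [0, 0, 0, 0, 0, 0.08, 1],
    [0, 0, 0, 0, 0, 0.14, 1],
    [0, 0, 0, 0, 0, 0.2, 1],
    [0, 0, 0, 0, 0, 0.25, 1]
  ]
}}

```text
t: 27.22
ee_pos: [0.6249, -0.2514, 0.2635]
eef_rot: [[0.996, -0.093, 0.001], [-0.093, -0.996, -0.0], [0.001, 0.0, -1.0]]
force: [0.2, -0.1, -1.7]
gripper_width: 0.0416
grasp_force: 30.0
```

```bash
python3 go.py iodine 0.06
```

```text
t 27.23 [ 0.6249 -0.2514  0.2635] yaw -0.093 F [ 0.2 -0.1 -1.7] w 0.0416 g 30.0
to [ 0.625 -0.251  0.06 ] row [ 0.     0.001 -0.001  0.     0.001 -0.254]
to [0.409 0.287 0.06 ] row [ 0.     0.001  0.203 -0.27   0.673 -0.254]
```

Call:
{"op": "play_rows", "data": {
  "rows": [
    [0, 0, 0.02, -0.015, 0.04, 0, 1],
    [0, 0, 0.06, -0.042, 0.105, 0, 1],
    [0, 0, 0.08, -0.07, 0.175, 0, 1],
    [0, 0, 0.1, -0.098, 0.245, 0, 1],
    [0, 0, 0.12, -0.126, 0.315, 0, 1]
  ]
}}

```text
t: 27.85
ee_pos: [0.5231, 0.0022, 0.2615]
eef_rot: [[1.0, 0.001, -0.0], [0.001, -1.0, 0.0], [-0.0, -0.0, -1.0]]
force: [0.2, 0.8, -1.7]
gripper_width: 0.0416
grasp_force: 30.0
```

Call:
{"op": "play_rows", "data": {
  "rows": [
    [0, 0, 0.02, -0.028, 0.07, 0, 1],
    [0, 0, 0.04, -0.056, 0.14, 0, 1],
    [0, 0, 0.06, -0.084, 0.21, 0, 1],
    [0, 0, 0.08, -0.112, 0.28, 0, 1],
    [0, 0, 0.083, -0.135, 0.33, 0, 1]
  ]
}}

```text
t: 28.48
ee_pos: [0.4149, 0.2665, 0.2616]
eef_rot: [[0.998, 0.068, -0.0], [0.068, -0.998, 0.0], [-0.0, -0.0, -1.0]]
force: [-0.1, -0.6, -2.1]
gripper_width: 0.0417
grasp_force: 30.0
```

Call:
{"op": "play_rows", "data": {
  "rows": [
    [0, 0, 0, -0.009, 0.028, 0, 1],
    [0, 0, 0, -0.009, 0.028, 0, 1],
    [0, 0, 0, -0.009, 0.028, 0, 1]
  ]
}}

```text
t: 28.85
ee_pos: [0.4092, 0.2863, 0.2615]
eef_rot: [[0.998, 0.066, -0.0], [0.066, -0.998, -0.0], [-0.0, 0.0, -1.0]]
force: [1.3, -0.6, -2.2]
gripper_width: 0.0416
grasp_force: 30.0
```

```bash
python3 go.py iodine 0.0617
```

```text
t 28.85 [0.4092 0.2863 0.2615] yaw 0.066 F [ 1.3 -0.6 -2.2] w 0.0416 g 30.0
to [ 0.625 -0.251  0.062] row [ 0.    -0.    -0.204  0.27  -0.671 -0.25 ]
to [0.409 0.287 0.062] row [ 0.    -0.     0.001  0.     0.001 -0.25 ]
```

Call:
{"op": "play_rows", "data": {
  "rows": [
    [0, 0, 0, 0, 0.001, -0.04, 1],
    [0, 0, 0, 0, 0.001, -0.1, 1],
    [0, 0, 0, 0, 0.001, -0.16, 1],
    [0, 0, 0, 0, 0.001, -0.21, 1],
    [0, 0, 0, 0, 0.001, -0.22, 1]
  ]
}}

```text
t: 29.48
ee_pos: [0.4086, 0.2863, 0.0838]
eef_rot: [[0.998, 0.065, -0.003], [0.065, -0.998, -0.002], [-0.003, 0.002, -1.0]]
force: [0.0, -1.0, -1.6]
gripper_width: 0.0415
grasp_force: 30.0
```

Call:
{"op": "play_rows", "data": {
  "rows": [
    [0, 0, 0, 0, 0, -0.012, 1],
    [0, 0, 0, 0, 0, -0.02, 1],
    [0, 0, 0, 0, 0, -0.026, 1],
    [0, 0, 0, 0, 0, -0.026, 1],
    [0, 0, 0, 0, 0, -0.026, 1]
  ]
}}

```text
t: 30.1
ee_pos: [0.4092, 0.2879, 0.0652]
eef_rot: [[0.998, 0.066, 0.0], [0.066, -0.998, 0.0], [0.0, -0.0, -1.0]]
force: [-1.2, 0.0, -1.5]
gripper_width: 0.0417
grasp_force: 30.0
```

Call:
{"op": "play_rows", "data": {
  "rows": [
    [0, 0, 0, 0, 0, -0.002, 1],
    [0, 0, 0, 0, 0, -0.004, 1],
    [0, 0, 0, 0, 0, -0.004, 1]
  ]
}}

```text
t: 30.48
ee_pos: [0.4091, 0.2878, 0.0617]
eef_rot: [[0.998, 0.066, 0.0], [0.066, -0.998, 0.0], [0.0, -0.0, -1.0]]
force: [0.9, 0.4, -0.1]
gripper_width: 0.0417
grasp_force: 30.0
```

Call:
{"op": "play_rows", "data": {
  "rows": [
    [0, 0, 0, 0, 0, -0.001, 1],
    [0, 0, 0, 0, 0, -0.001, 1]
  ]
}}

```text
t: 30.72
ee_pos: [0.4092, 0.2878, 0.0616]
eef_rot: [[0.998, 0.066, 0.001], [0.066, -0.998, 0.0], [0.001, -0.0, -1.0]]
force: [-2.7, -2.6, 10.2]
gripper_width: 0.0417
grasp_force: 30.0
```

Call:
{"op": "play_rows", "data": {
  "rows": [
    [0, 0, 0, 0, 0, 0, 0.45],
    [0, 0, 0, 0, 0, 0, 0.3],
    [0, 0, 0, 0, 0, 0, 0.25],
    [0, 0, 0, 0, 0, 0.03, 0.2],
    [0, 0, 0, 0, 0, 0.1, 0.2]
  ]
}}

```text
t: 31.35
ee_pos: [0.4081, 0.2871, 0.14]
eef_rot: [[0.998, 0.066, -0.004], [0.066, -0.998, -0.002], [-0.004, 0.002, -1.0]]
force: [0.0, -0.1, 0.7]
gripper_width: 0.0751
grasp_force: 0.0
```

Call:
{"op": "play_rows", "data": {
  "rows": [
    [0, 0, 0, 0, 0, 0.06, 0.15],
    [0, 0, 0, 0, 0, 0.12, 0.15],
    [0, 0, -0.02, 0, -0.05, 0.15, 0.15],
    [0, 0, -0.05, 0, -0.12, 0.15, 0.15],
    [0, 0, -0.1, 0, -0.19, 0.15, 0.15]
  ]
}}

```text
t: 31.98
ee_pos: [0.4087, 0.1343, 0.261]
eef_rot: [[1.0, -0.013, 0.001], [-0.013, -1.0, 0.0], [0.001, -0.0, -1.0]]
force: [0.9, -0.1, 0.2]
gripper_width: 0.0801
grasp_force: 0.0
```

Call:
{"op": "play_rows", "data": {
  "rows": [
    [0, 0, 0, 0, -0.07, 0, 0.15],
    [0, 0, 0, 0, -0.14, 0, 0.15],
    [0, 0, 0, 0, -0.21, 0, 0.15],
    [0, 0, 0, 0, -0.28, 0, 0.15],
    [0, 0, 0, 0, -0.3, 0, 0.15]
  ]
}}

```text
t: 32.6
ee_pos: [0.4087, -0.1066, 0.2608]
eef_rot: [[1.0, -0.015, -0.0], [-0.015, -1.0, -0.0], [-0.0, 0.0, -1.0]]
force: [0.3, 0.9, 0.1]
gripper_width: 0.0801
grasp_force: 0.0
```

```bash
python3 - <<'E'
from h import *
from workcell import vision
sc=vision.get_image("scene");t=vision.get_image("top")
a=cv2.resize(sc["frame"][100:240,200:400],None,fx=2.7,fy=2.7,interpolation=2)
b=cv2.resize(t["frame"][115:275,165:235],None,fx=2.36,fy=2.36,interpolation=2)
b=b[:378]; b=cv2.copyMakeBorder(b,0,378-b.shape[0],0,0,0)
cv2.imwrite("pics/s9.png",np.hstack([a,b])[:,:,::-1])
E
```

```text
(no output)
```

View pics/s9.png

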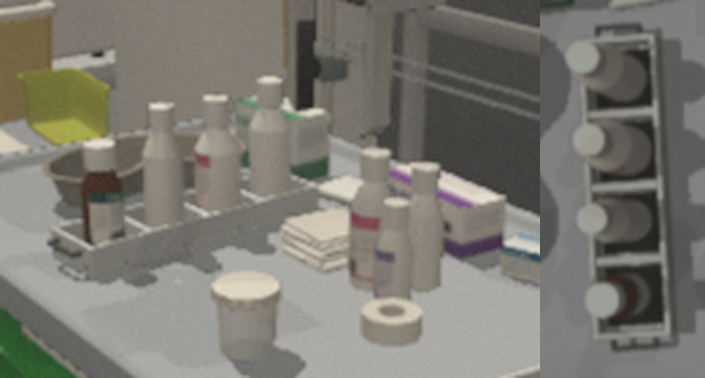

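All four bottles stand upright, one per pocket: iodine nearest (crop (100,200)), then slim, rinse and plain. The cup at (246,315) has not moved and the gripper is clear.

```bash
python3 -c "
from workcell import order
print(order.hand_in())"
```

```text
the job is handed in; nothing more can be done
None
```

The four bottles now stand upright in the other rack in reverse order (iodine nearest the robot, then slim, rinse and plain at the far end), each was lowered until it touched its pocket floor, the cup was not moved, and the job is handed in at about 33 s.

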